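# Lengthen a telescoping funnel arm by one hole

## Task

Lengthen the telescoping arm of the funnel stand by exactly one hole: squeeze in its sprung button, slide the sleeve gently outward, away from the post, and let the button pop fully out through the next hole, which brings the funnel over the beaker. Do not strain the button against the edge of a hole, keep the funnel upright in its carrier, leave everything else where it stands, and let go when done.

Things in the scene. Friction and masses are not known exactly. Their poses are not given: they have to be found in the camera images.
- stand: Fixed stand screwed to the bench: a grey foot and post 192 mm tall carry a level steel inner bar, 24 mm square, its axis 160 mm above the bench. Origin on the bench straight below the bar's axis at the button. y runs along the bar, from the post (at y = -225 mm) outward; x is level, to the side where the button sticks out; z up.
- sleeve: Plain finely ribbed aluminium square tube, 30 x 30 mm outside, wall 2 mm, that slides along y over the inner bar, cannot turn or lift, and stays where it is left (drag about 6 N). Origin on its axis at the hole where the button sits at the start; axes as the stand's. It reaches from y = -115 to 110 mm; at 155 mm it carries a flat 90 mm square plate with the funnel.
- sleeve_holes (a point): On the sleeve's +x face (15 mm from its axis) at its origin. There is a row of four round 14 mm holes: one here, one further out, two nearer the post. They are evenly spaced, 32 to 60 mm centre to centre; the exact pitch is not known and must be felt. The next hole is the one just nearer the post.
- button: Steel button on the inner bar, which does not move along it: a 12 mm pin with a round dome, origin at the dome's tip, pressed in along the stand's -x. Popped out, its tip is at stand x = 20 mm, 5 mm proud of the sleeve, and locks it. Spring 3 N when out, 5 N when in. It rides hidden under the sleeve (tip at 13 mm) till a hole comes over it; then it pops out and the sleeve stops dead.
- button_seat (a point): On the stand, 5 mm inward of the tip of the popped-out button. With the tip pressed flush to here, 10 to 16 N of pull makes the hole's edge push the dome in the rest of the way. One finger on the button and the other on the sleeve's opposite face, gripping at 25 to 30 N, presses it flush and holds the sleeve. Over 22 N between button and hole edge strains it; slide at 30 mm/s or less.
- funnel: White ceramic filter funnel, loose in the carrier plate: bowl 74 mm across and 40 mm tall above the plate, stem reaching 55 mm below. Origin on its axis at the plate's top face (164 mm above the bench); z up when upright.
- tube_rack: Green block 75 x 150 x 45 mm holding eight capped tubes, 82 mm tall in all. Origin at the centre of its underside.
- wash_bottle: White squeeze bottle, 60 mm across, 168 mm tall with a bent spout. Origin at the centre of its underside.
- microplate: White plate with wells, 85 x 127 x 14 mm, lying flat. Origin at the centre of its underside.
- tip_box: Box of pipette tips, 85 x 120 x 59 mm. Origin at the centre of its underside.
- beaker: Clear beaker, 90 mm across, 85 mm tall, standing on the bench beneath where the funnel has to come. Origin at the centre of its underside.
Not all that is in view belongs to the job. Leave any orange look-alike of the funnel alone. Leave any brown or green look-alike of the beaker alone.

How it is judged (in metres and radians):
On the way, in this order (a step that is already met when the one before it is completed fails the run):
1. the button is pressed in and the sleeve has left its first hole, moving outward (y of sleeve in the frame of stand between 0.012 and 0.036 m and x of button in the frame of stand below 0.0155 m), for 0.1 s.
2. the button has popped out through the next hole (y of sleeve in the frame of stand between 0.048 and 0.052 m and x of button in the frame of stand above 0.0175 m), for 0.3 s.
At the end, for the whole second after the job is handed in: The sleeve stands one hole further out than at the start (within 2 mm) and at rest, the button popped out through that hole (tip at least 17.5 mm from the bar's axis); the funnel upright (within 0.15 rad) and at rest in its carrier, its axis within 30 mm of the beaker's (all of step 2 and linear speed of sleeve below 0.01 m/s and horizontal distance between funnel and beaker below 0.03 m and angle between funnel's own z axis and vertical below 0.15 rad and height (world z) of funnel above 0.155 m and linear speed of funnel below 0.02 m/s); the robot touches nothing.
It fails at once if the button is strained: more than 22 N between button and sleeve (contact force between button and sleeve above 22 N).
It fails at once if the funnel tips by more than 0.35 rad (angle between funnel's own z axis and vertical above 0.35 rad).
It fails at once if one of the other things is moved by more than 25 mm (distance of any of tube_rack, wash_bottle, microplate, tip_box, beaker from where it was at the start of the episode above 0.025 m).
It also fails if it takes over 42 s, if anything falls off the work surface, if the arm or the gripper's body presses on something with over 40 N, if the wrist force passes 120 N, or if a joint passes its speed limit or range.

## Robot

A 6-joint arm with a two-finger parallel gripper is mounted at the origin on the work surface. World frame = base frame: x ahead of the robot, y to its left, z up, the work surface at z = 0. Lengths are in m, angles in degrees, forces in N, time in s.
With the tool pointing down it reaches from about 0.3 to 1 m from the base axis. Payload 5.1 kg.
Tool frame: the origin (TCP) lies at the very end of the fingers, on their centre line; the grasp point (between the pads) lies 19 mm behind it; z points along the fingers, y is the direction in which the jaws open and shut (so a half turn about z gives the same grasp; the last joint's range is limited). The gripper opens to 95 mm and grips with 3 to 60 N. Pads are 20 mm wide; open, the fingers measure 119 mm over their backs; the gripper's body (75 mm by 180 mm) begins 59 mm behind the grasp point.
Start: joints at [-77.212, 7.093, 94.555, -0, 78.352, -4.733], TCP at [0.196, -0.62, 0.215] pointing down, gripper open.
Joint ranges: [-149.61, 149.61], [-58.7, 133.49], [1.44, 155.28], [-77.14, 257.14], [18.33, 153.61], [-166.67, 166.67]. Speed limits (degrees/s): [147.25, 147.25, 180, 180, 180, 180].

## Interface

Orientations are given as [roll, pitch, yaw] about the fixed x, y, z axes, in that order (R = Rz(yaw) Ry(pitch) Rx(roll)).
In Python, from workcell import robot gives the robot as it stands.
- The arm moves only by the tool send_rows, never from a script. Its argument "steps" is one flat list of numbers, 7 for each row, row after row: the shift along the world's x, y, z in mm, then the turn, a rotation vector about the world's x, y, z in rad, then the finger opening in mm, from 0 to 95.1. In form: [tx, ty, tz, ax, ay, az, hand, tx, ty, tz, ax, ay, az, hand, ...]. A call has exactly 5 rows; each row shifts and turns the commanded pose from where the row before left it; what a row does not reach is not made up. A row lasts 1/10 s, in which the tool goes at most 50 mm and 8.59 degrees, less where a joint would pass 70% of its speed; a pose out of reach is approached as far as the arm can. A call is refused whole if a number of a shift passes 50 or a number of a turn 0.15, either way. A call with a gripper value outside its range is refused whole. The fingers move at their own pace and stop on an object; the grip force is fixed at half the most. Time passes only in rows, so rows that do not move let the fingers close, or fill a call up. It gives the time, the measured TCP pose, the force and the opening at its end, in the units of the state.
- robot.sense(): the state, without advancing time (a new reading comes with each control period).
- robot.grab_frame(name): name is "side" or "top" or "wrist"; returns (picture, depth): 384x512x3 uint8, blue, green, red; 384x512 float32, m along the optical axis (not along the pixel's ray), 0 where there is no reading.
- robot.camera_model(name): a dict with "vfov" (degrees; the focal length in pixels is half the picture's height over the tangent of half this angle, whatever the lens; pixels are square), "cx", "cy" (the principal point, pixels), "k1" (the pictures are not rectified: a ray, as slopes to the right and down, at radius r is drawn at 1 + k1 r^2 times it, then the intrinsics apply), "origin" and "rotation" of the camera in the world. Camera axes: x right, y down, z forward; pixel columns grow to the right and rows downward; lengths in m; the calibration is good to about 2 mm. A picture is of the moment at which its call begins: read the wrist's pose just before it. camera_model takes no time and is no camera call; for the wrist camera it gives the pose at the moment of the call.
- robot.finish_job(): hands the job in, once; it reports no verdict.
Trained networks look in the newest picture that a camera, given by its name, has taken for a name from the list of things; names that differ only in an ending like _2 or _b are one class to them, and where a whole thing is asked for, a point or a joint stands for the part that bears it (a point fixed in the world has none). Each returns a list of dicts, best first, with "p" (0 to 1); they miss things now and then, are a little off and sometimes report something else, mostly with a low value. They report only what shows in the picture. A call takes as long as a camera call. They do not tell look-alikes from the thing itself.
- robot.trace(query, camera): "pixels" (384x512 bool, what is visible of it) and "xy" ([column, row] in pixels, amid what is visible of it).
- robot.landmark_of(query, camera): "xy" ([column, row] in pixels: a listed point, or the origin of a listed thing).
The state is a dict: "t": time; "qpos": joint angles; "dq": joint speeds; "joint_torque": joint torques, N m; "position": TCP position; "tcp_rot": TCP orientation; "force": force on the tool from outside, world axes, zero at the start; "ft_torque": the same for the moment, N m; "gripper_width": opening from 0.0 (shut) to 1.0 (fully open).
Only numpy, scipy, OpenCV 4.12 (cv2) and the standard library are available. Lean on these libraries where they do the work, as an engineer would, in place of code of your own. Each camera call takes 0.05 s, during which the arm holds its last target. There are 200 camera calls.

## Working session

There is one attempt and no reset: what is moved stays moved. The work goes in short steps, Python scripts to look and compute and a tool call to move; the robot and the scene stay as the last step left them, time stands still between calls to the robot, and variables do not carry over. Pictures are saved under pics/ and viewed, about 8 in all and at most 12, crops included, and the job is handed in when it is done.

Besides the shell and the picture viewer there is one more tool, called after "Call:" as a command line: name --argument value ..., lists and objects as JSON in quotes. send_rows: Moves the arm, as the interface text tells. Its arguments: {"type":"object","properties":{"steps":{"type":"array"}},"required":["steps"]}

```bash
mkdir -p pics; ls; cat > h.py <<'E'
import numpy as np, cv2
from workcell import robot
def ray(m,u,v):
    f=192/np.tan(np.radians(m["vfov"])/2)
    d=np.array([(u-m["cx"])/f,(v-m["cy"])/f]); s=d.copy()
    for _ in range(20): s=d/(1+m["k1"]*(s@s))
    return np.array([s[0],s[1],1.0])
def pt(m,u,v,z): return np.array(m["origin"])+np.array(m["rotation"])@(ray(m,u,v)*z)
def atz(m,u,v,Z):
    o=np.array(m["origin"]); r=np.array(m["rotation"])@ray(m,u,v); return o+r*(Z-o[2])/r[2]
def proj(m,P):
    c=np.array(m["rotation"]).T@(np.array(P)-np.array(m["origin"])); s=c[:2]/c[2]
    f=192/np.tan(np.radians(m["vfov"])/2); s=s*(1+m["k1"]*(s@s)); return s*f+np.array([m["cx"],m["cy"]])
E
python3 - <<'E'
from h import *
ims=[]
for c in("top","side"):
    im,d=robot.grab_frame(c); ims.append(im); m=robot.camera_model(c); np.savez(f"{c}.npz",im=im,d=d,)
    print(c,m)
    for q in("stand","sleeve","sleeve_holes","button","button_seat","funnel","beaker","tube_rack","wash_bottle","microplate","tip_box"):
        for r in robot.landmark_of(q,c)[:3]:
            u,v=r["xy"]; z=d[min(383,max(0,int(v))),min(511,max(0,int(u)))]
            print(q,round(r["p"],2),np.round(r["xy"],1),np.round(pt(m,u,v,z),3))
cv2.imwrite("pics/top.png",cv2.resize(ims[0],(800,600))); cv2.imwrite("pics/side.png",cv2.resize(ims[1],(800,600)))
print(robot.sense())
E
```

```text
pics
top {'vfov': 54.3977246563349, 'cx': 259.1127976022682, 'cy': 190.5577627486007, 'k1': -0.05193034780608489, 'origin': array([0.46859561, 0.1393125 , 0.88615836]), 'rotation': array([-173.09387704,   -2.0486775 ,  -88.67261368])}
stand 0.62 [282.8 210.1] [-70.82  -71.149 -70.402]
sleeve 0.95 [287.9 207.4] [-72.682 -73.011 -72.265]
sleeve 0.51 [290.2 198.4] [-73.359 -73.688 -72.941]
sleeve_holes 0.9 [288.7 196. ] [-91.244 -91.574 -90.827]
sleeve_holes 0.21 [195.5 201.3] [-41.78  -42.11  -41.363]
button 0.68 [288.3 193.9] [-90.891 -91.221 -90.474]
button_seat 0.71 [287.9 198.3] [-72.759 -73.088 -72.341]
funnel 0.98 [233.6 146.9] [-64.156 -64.486 -63.739]
funnel 0.97 [190.4 260.9] [-45.778 -46.108 -45.361]
beaker 0.96 [194.4 203. ] [-39.452 -39.781 -39.034]
beaker 0.87 [183.8 129.4] [-47.476 -47.806 -47.059]
beaker 0.73 [130.9 227.9] [-24.772 -25.101 -24.354]
tube_rack 0.87 [302.4 149.5] [-88.742 -89.071 -88.324]
wash_bottle 0.73 [147.1 181.8] [-28.536 -28.866 -28.119]
wash_bottle 0.73 [282.7 210.2] [-70.787 -71.116 -70.369]
microplate 0.57 [268.2 258.6] [-79.854 -80.183 -79.437]
m
[... 1141 characters left out ...]
7 [332.4 215.7] [-176.729 -176.013 -176.217]
{'t': 1.2, 'qpos': array([-7.72120598e+01,  7.09288674e+00,  9.45532252e+01,  9.67269667e-04,
        7.83519628e+01, -4.73307605e+00]), 'dq': array([ 0.00481135,  0.02696831,  0.02474533, -0.15205677, -0.0520049 ,
       -0.11081114]), 'joint_torque': array([-3.39366616e-04, -4.17580676e+01, -3.60224283e+01,  7.75749888e-02,
        4.29197273e-02,  4.01036687e-06]), 'position': array([ 0.19565925, -0.61985755,  0.21468061]), 'tcp_rot': array([ 1.79998003e+02, -7.85270169e-04,  1.75208210e+01]), 'force': array([-0.42483283,  0.49773976,  0.12833078]), 'ft_torque': array([-0.0180252 , -0.03641137,  0.00083576]), 'gripper_width': 1.000707447192143}
```

```bash
cat > h.py <<'E'
import numpy as np, cv2
from workcell import robot
from scipy.spatial.transform import Rotation as Ro
def M(c):
    m=dict(robot.camera_model(c)); m["R"]=Ro.from_euler("xyz",m["rotation"],degrees=True).as_matrix(); m["o"]=np.array(m["origin"])
    m["f"]=192/np.tan(np.radians(m["vfov"])/2); return m
def ray(m,u,v):
    d=np.array([(u-m["cx"])/m["f"],(v-m["cy"])/m["f"]]); s=d.copy()
    for _ in range(20): s=d/(1+m["k1"]*(s@s))
    return np.array([s[0],s[1],1.0])
def pt(m,u,v,z): return m["o"]+m["R"]@(ray(m,u,v)*z)
def atz(m,u,v,Z):
    r=m["R"]@ray(m,u,v); return m["o"]+r*(Z-m["o"][2])/r[2]
def proj(m,P):
    c=m["R"].T@(np.array(P)-m["o"]); s=c[:2]/c[2]
    s=s*(1+m["k1"]*(s@s)); return s*m["f"]+np.array([m["cx"],m["cy"]])
E
python3 - <<'E'
from h import *
for c,L in {"top":dict(stand=[(282.8,210.1)],sleeve=[(287.9,207.4),(290.2,198.4)],holes=[(288.7,196),(195.5,201.3)],button=[(288.3,193.9)],seat=[(287.9,198.3)],funnel=[(233.6,146.9),(190.4,260.9)],beaker=[(194.4,203),(183.8,129.4),(130.9,227.9)],rack=[(302.4,149.5)],wash=[(147.1,181.8)],mp=[(268.2,258.6)],tip=[(326,253.2)]),
 "side":dict(holes=[(278.4,167.4)],button=[(277,166.7)],seat=[(278,165.4)],funnel=[(210.7,218.9),(240,201.7),(282.7,278.1)],beaker=[(158.1,252.3),(226.4,271.4),(219.5,332.2)],wash=[(176.7,296.9)],tip=[(332.4,215.7)])}.items():
    m=M(c); d=np.load(c+".npz")["d"]
    for k,v in L.items():
        for p in v: print(c,k,p,np.round(pt(m,*p,d[int(p[1]),int(p[0])]),3),"z=.16:",np.round(atz(m,*p,.16),3)[:2],"z0",np.round(atz(m,*p,0),3)[:2])
E
```

```text
top stand (282.8, 210.1) [0.519 0.07  0.174] z=.16: [0.52  0.068] z0 [0.531 0.053]
top sleeve (287.9, 207.4) [0.525 0.06  0.173] z=.16: [0.526 0.058] z0 [0.538 0.04 ]
top sleeve (290.2, 198.4) [0.542 0.056 0.176] z=.16: [0.543 0.054] z0 [0.56  0.035]
top holes (288.7, 196) [ 0.566  0.039 -0.001] z=.16: [0.548 0.057] z0 [0.566 0.039]
top holes (195.5, 201.3) [0.532 0.237 0.171] z=.16: [0.533 0.239] z0 [0.547 0.26 ]
top button (288.3, 193.9) [0.57  0.04  0.001] z=.16: [0.552 0.058] z0 [0.571 0.04 ]
top seat (287.9, 198.3) [0.542 0.06  0.174] z=.16: [0.543 0.059] z0 [0.56  0.041]
top funnel (233.6, 146.9) [0.667 0.172 0.059] z=.16: [0.643 0.168] z0 [0.681 0.174]
top funnel (190.4, 260.9) [0.411 0.258 0.059] z=.16: [0.418 0.244] z0 [0.407 0.266]
top beaker (194.4, 203) [0.526 0.234 0.205] z=.16: [0.529 0.241] z0 [0.543 0.263]
top beaker (183.8, 129.4) [0.72  0.296 0.005] z=.16: [0.676 0.268] z0 [0.721 0.297]
top beaker (130.9, 227.9) [0.48  0.408 0.004] z=.16: [0.478 0.361] z0 [0.48  0.409]
top rack (302.4, 149.5) [0.66  0.02  0.085] z=.16: [0.642 0.031] z0 [0.68  0.007]
top wash (147.1,
[... 460 characters left out ...]
0.038] z0 [ 0.693 -0.232]
side funnel (210.7, 218.9) [0.634 0.199 0.075] z=.16: [0.557 0.297] z0 [0.702 0.114]
side funnel (240, 201.7) [0.526 0.24  0.178] z=.16: [0.542 0.216] z0 [0.681 0.007]
side funnel (282.7, 278.1) [0.399 0.295 0.081] z=.16: [0.36  0.373] z0 [0.439 0.216]
side beaker (158.1, 252.3) [0.697 0.314 0.032] z=.16: [0.576 0.426] z0 [0.727 0.286]
side beaker (226.4, 271.4) [0.531 0.291 0.035] z=.16: [0.447 0.405] z0 [0.554 0.259]
side beaker (219.5, 332.2) [0.449 0.432 0.039] z=.16: [0.384 0.515] z0 [0.47  0.406]
side wash (176.7, 296.9) [0.576 0.397 0.029] z=.16: [0.479 0.493] z0 [0.597 0.376]
side tip (332.4, 215.7) [0.415 0.011 0.048] z=.16: [0.36  0.168] z0 [ 0.439 -0.057]
```

View pics/top.png

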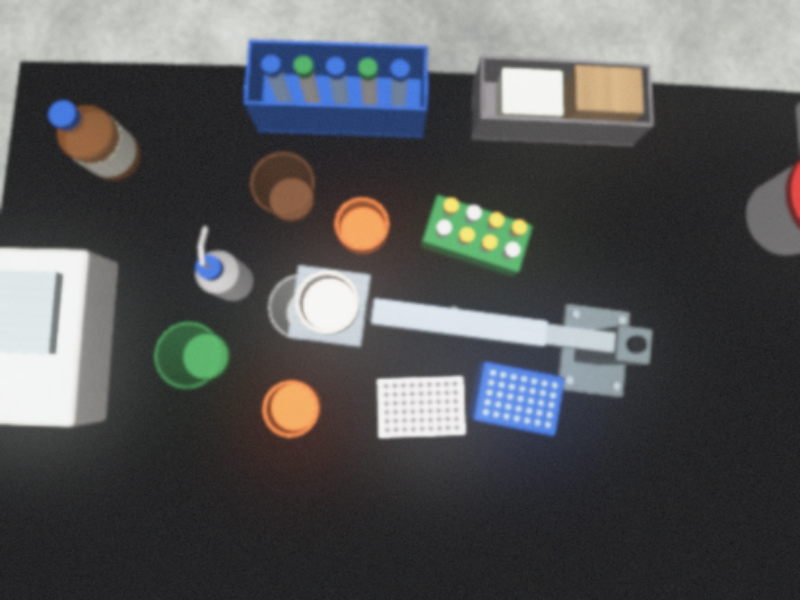

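View pics/side.png

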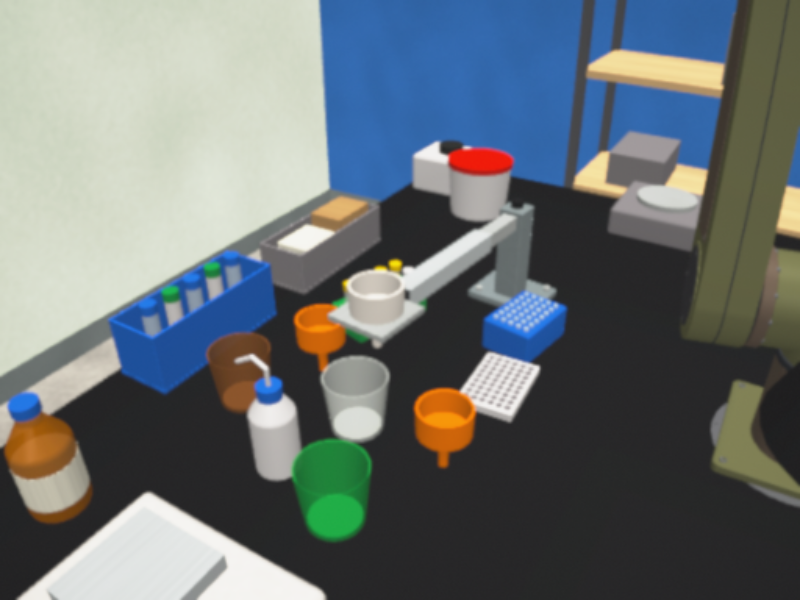

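```bash
cat > fit.py <<'E'
from h import *
im=np.load("top.npz")["im"]; d=np.load("top.npz")["d"]; m=M("top")
P=[];U=[]
for v in range(180,225):
    for u in range(236,355):
        if d[v,u]>0:
            p=pt(m,u,v,d[v,u])
            if .163<p[2]<.185: P.append(p);U.append((u,v))
P=np.array(P);U=np.array(U); print(len(P),np.median(P[:,2]))
(vx,vy,x0,y0)=cv2.fitLine(P[:,:2].astype(np.float32),cv2.DIST_HUBER,0,1e-3,1e-3).ravel()
a=np.array([vx,vy])*np.sign(vy); b=np.array([a[1],-a[0]]); c=np.array([x0,y0])
s=(P[:,:2]-c)@a; w=(P[:,:2]-c)@b
print("yaw stand",np.degrees(np.arctan2(-a[0],a[1])),"c",c,"along",s.min(),s.max(),np.percentile(w,[1,5,50,95,99]))
for lo in np.arange(s.min(),s.max(),.02):
    k=(s>=lo)&(s<lo+.02); print(round(lo,3),k.sum(),np.round(np.percentile(w[k],[3,50,97]),4),np.round(np.median(P[k,2]),3))
for s_ in (s.min(),s.max()): print(c+a*s_)
t=cv2.resize(im[170:240,180:400],None,fx=3.6,fy=3.6,interpolation=cv2.INTER_CUBIC); cv2.imwrite("pics/crop1.png",t)
E
python3 fit.py
```

```text
1902 0.17526691841650432
yaw stand -6.2546473 c [0.5275922  0.04719825] along -0.11791337814881513 0.11852502085187634 [-1.47342296e-02 -1.38712801e-02 -3.06996536e-05  1.38346997e-02
  1.52348497e-02]
-0.118 134 [-0.0132 -0.0002  0.0134] 0.174
-0.098 167 [-0.0144 -0.0002  0.0144] 0.175
-0.078 164 [-0.0145  0.      0.0142] 0.176
-0.058 166 [-0.0141 -0.0001  0.0146] 0.175
-0.038 164 [-0.0143  0.0003  0.0144] 0.175
-0.018 166 [-0.0139  0.      0.0144] 0.175
0.002 175 [-0.0144  0.0005  0.015 ] 0.176
0.022 168 [-0.0146 -0.0002  0.0142] 0.175
0.042 168 [-0.0143 -0.0003  0.0143] 0.175
0.062 167 [-0.0147 -0.0004  0.0142] 0.175
0.082 169 [-0.0148 -0.0005  0.0139] 0.175
0.102 94 [-0.0132  0.001   0.0146] 0.174
[ 0.51474581 -0.07001325]
[0.54050519 0.16501775]
```

View pics/crop1.png

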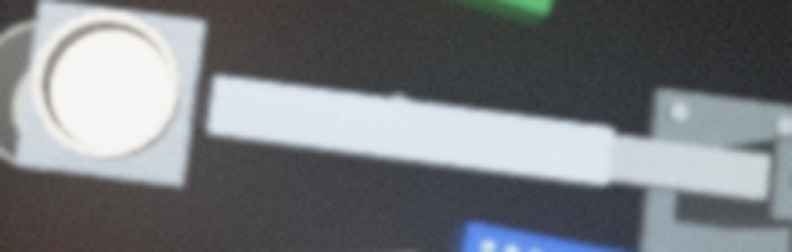

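Candidates (top picture, 512×384): the white funnel at (210,195), with orange look-alikes at (233,147) and (190,261). The clear beaker is at (190,196), with a brown one at (184,129) and a green one at (131,228). The crop shows the white funnel's sleeve, with the button bump at about (291,197) on the +x side. The fit puts the button axis near (0.528, 0.055) with stand yaw −6.25°.

Call:
send_rows --steps '[22, 45, 12, 0, 0, 0.077, 95, 22, 45, 12, 0, 0, 0.077, 95, 22, 45, 12, 0, 0, 0.077, 95, 22, 45, 12, 0, 0, 0.077, 95, 22, 45, 12, 0, 0, 0.077, 95]'

```text
t: 1.7
position: [0.3029, -0.3997, 0.2734]
tcp_rot: [180.0, -0.0, 39.7]
force: [1.6, 0.2, -0.2]
gripper_width: 1.002
```

Call:
send_rows --steps '[22, 45, 6, 0, 0, 0.077, 95, 22, 45, 6, 0, 0, 0.077, 95, 22, 45, 6, 0, 0, 0.077, 95, 22, 45, 6, 0, 0, 0.077, 95, 22, 45, 6, 0, 0, 0.077, 95]'

```text
t: 2.2
position: [0.4119, -0.1765, 0.3033]
tcp_rot: [179.9, -0.0, 61.8]
force: [1.4, -0.5, 0.3]
gripper_width: 0.995
```

Call:
send_rows --steps '[22, 45, 0, 0, 0, 0.077, 95, 22, 45, 0, 0, 0, 0.077, 95, 22, 45, 0, 0, 0, 0.077, 95, 22, 45, 0, 0, 0, 0.077, 95, 22, 45, 0, 0, 0, 0.077, 95]'

```text
t: 2.7
position: [0.5218, 0.0484, 0.303]
tcp_rot: [179.9, 0.0, 83.9]
force: [1.0, -1.5, 0.3]
gripper_width: 1.002
```

```bash
python3 - <<'E'
from h import *
s=robot.sense(); print(s["t"],s["position"],s["tcp_rot"],s["qpos"])
im,d=robot.grab_frame("wrist"); m=M("wrist"); print(m["o"],m["rotation"])
for q in("button","sleeve_holes","button_seat"):
    for r in robot.landmark_of(q,"wrist")[:2]: print(q,r["p"],r["xy"],atz(m,*r["xy"],.16),pt(m,*r["xy"],d[int(r["xy"][1]),int(r["xy"][0])]))
print(proj(m,[.528,.055,.175]))
cv2.imwrite("pics/w1.png",cv2.resize(im,(800,600)))
E
```

```text
2.7 [0.52177149 0.04835446 0.30300165] [1.79940010e+02 6.98101207e-03 8.39075968e+01] [-5.69160755e-01 -1.14007379e+01  1.04126283e+02 -1.27376224e-02
  8.72154158e+01  5.52385099e+00]
[0.53179083 0.13426596 0.47357872] [ 1.63561831e+02 -1.49137326e-02 -5.71572591e+00]
button 0.49 [276.7, 172.2] [0.55005103 0.0630396  0.16      ] [0.54988825 0.06367454 0.1627954 ]
sleeve_holes 0.93 [275.4, 175.1] [0.54826835 0.05973767 0.16      ] [0.54805762 0.0606908  0.16401029]
button_seat 0.86 [270.3, 174.1] [0.54243888 0.0615202  0.16      ] [0.54192993 0.06499732 0.17498854]
[258.68287124 183.96616673]
```

View pics/w1.png

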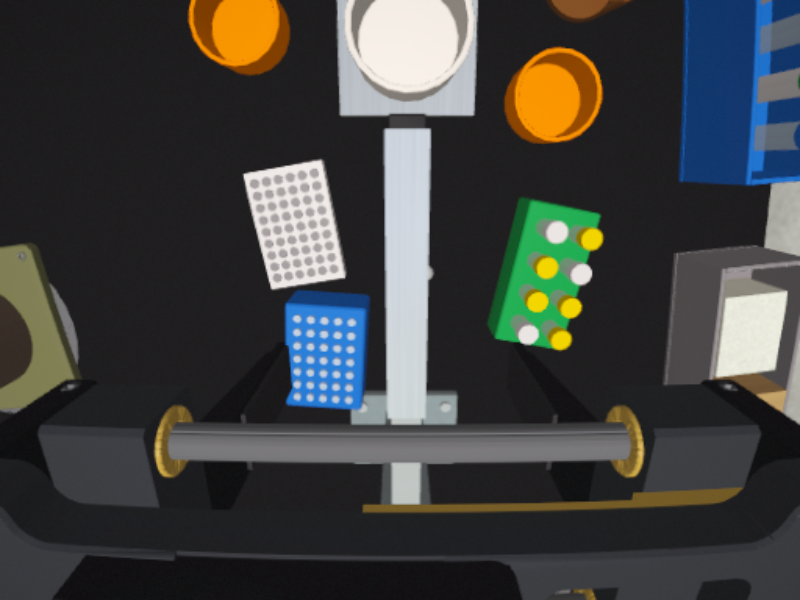

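```bash
python3 - <<'E'
from h import *
m=M("wrist"); a=np.array([.109,.994])
for n,u,v,z in(("outer",407,128,.175),("inner",407,418,.175),("btn",430,272,.16),("L",386,272,.175),("R",428,272,.175)):
    p=atz(m,u*.64,v*.64,z); print(n,p,(p[:2]-[.5276,.0472])@a,(p[:2]-[.5276,.0472])@[.994,-.109])
mt=M("top"); p=atz(mt,291.1,196.9,.16); print(p)
for n,u,v in (("outer",208,105),("inner",612,155)):
    p=atz(mt,180+u/3.6,170+v/3.6,.175);print(n,p,(p[:2]-[.5276,.0472])@a,(p[:2]-[.5276,.0472])@[.994,-.109])
E
```

```text
outer [0.53859913 0.15434857 0.175     ] 0.10770457892126412 -0.0007460577589394323
inner [ 0.51644136 -0.05973229  0.175     ] -0.10750698891070168 0.0005639354049943527
btn [0.54558287 0.05299095 0.16      ] 0.007716342159412481 0.017243759475147797
L [0.51378147 0.05996566 0.175     ] 0.011182844464621512 -0.015127079467261157
R [0.54345478 0.05674432 0.175     ] 0.01121522431004625 0.014719321494326643
[0.54637974 0.05232013 0.16      ]
outer [0.53767624 0.15624843 0.175     ] 0.10949244804652612 -0.0018704922301909844
inner [ 0.5164978  -0.06039346  0.175     ] -0.10815803870723559 0.000692100557001583
```

```bash
python3 - <<'E'
from h import *
a=np.array([.109,.994]);b=np.array([.994,-.109])
m=M("wrist"); s=robot.sense(); print(s["position"],s["dq"])
im,d=robot.grab_frame("wrist")
for q in("button","sleeve_holes","button_seat"):
    for r in robot.landmark_of(q,"wrist")[:1]:
        p=atz(m,*r["xy"],.16); print(q,r["p"],r["xy"],p,(p[:2]-[.5276,.0472])@a,(p[:2]-[.5276,.0472])@b)
P=np.array([pt(m,u,v,d[v,u]) for v in range(40,330,1) for u in range(230,300) if d[v,u]>0])
s_=(P[:,:2]-[.5276,.0472])@a; w=(P[:,:2]-[.5276,.0472])@b
k=(abs(P[:,2]-.175)<.0013)&(abs(w)<.02); print(k.sum(),np.percentile(s_[k],[0,1,99,100]),np.percentile(w[k],[1,50,99]),cv2.fitLine(P[k,:2].astype(np.float32),2,0,1e-3,1e-3).ravel())
k=(w>.0165)&(w<.022)&(P[:,2]>.14)&(P[:,2]<.172)&(abs(s_)<.1); print("btn",k.sum(),s_[k].mean() if k.any() else 0,w[k],P[k,2])
cv2.imwrite("pics/w2.png",cv2.resize(im[60:280,200:330],None,fx=2.7,fy=2.7,interpolation=cv2.INTER_CUBIC))
E
```

```text
[0.5212931  0.04718111 0.30237623] [-2.52685685 -1.18033822  0.72851826 -0.05948329  0.2312149  -0.08649164]
button 0.58 [276.9, 171.8] [0.5477906  0.05548884 0.16      ] 0.010439877746386826 0.019165968433151704
sleeve_holes 0.57 [274.1, 174.8] [0.54422977 0.05227049 0.16      ] 0.006852715300193512 0.015977309933508328
button_seat 0.9 [271.6, 174.1] [0.54140435 0.05341879 0.16      ] 0.007686148126008457 0.013043673696846394
4333 [-0.19293198 -0.10484886  0.11455281  0.1335415 ] [-1.45402065e-02  4.25705209e-05  1.50407770e-02] [0.10333366 0.9946467  0.5289836  0.0585939 ]
btn 22 0.009831122378981566 [0.01669964 0.01666056 0.01782329 0.01661317 0.01777119 0.01905525
 0.01664778 0.01764629 0.01902466 0.01661283 0.01768507 0.01891342
 0.01655931 0.01766901 0.01899075 0.01663078 0.01772172 0.01912452
 0.01672159 0.01776626 0.01675894 0.01809102] [0.16256173 0.16343694 0.16326081 0.16442601 0.16427935 0.16257083
 0.1642843  0.16625094 0.163289   0.16510167 0.16607665 0.16501361
 0.16617372 0.16662109 0.16438426 0.16552817 0.16626733 0.16305447
 0.16461997 0.16602208 0.16444765 0.1621261 ]
```

View pics/w2.png

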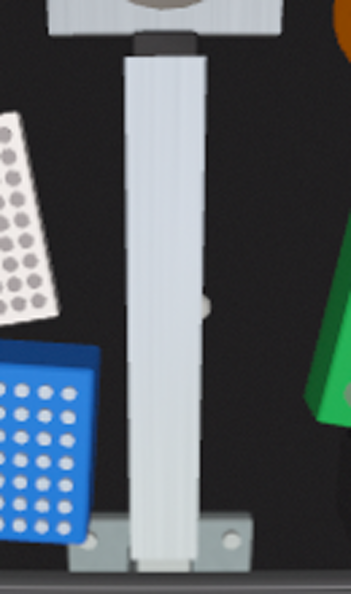

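The crop shows the button tip at (205,307), on the sleeve's right-hand (+x) edge, unobstructed. Three estimates put it at s ≈ 8 mm, so the axis at the button is about (0.5285, 0.055). Next I descend around it.

Call:
send_rows --steps '[3, 3, -20, 0, 0, 0, 95, 2, 3, -30, 0, 0, 0, 95, 2, 2, -30, 0, 0, 0, 95, 0, 0, -30, 0, 0, 0, 95, 0, 0, -20, 0, 0, 0, 95]'

```text
t: 3.6
position: [0.527, 0.0528, 0.1703]
tcp_rot: [-179.9, 0.0, 83.6]
force: [0.2, -0.4, -0.5]
gripper_width: 1.001
```

Call:
send_rows --steps '[0, 0, -15, 0, 0, 0, 95, 0, 0, -10, 0, 0, 0, 95, 0, 0, -6, 0, 0, 0, 95, 0, 0, 0, 0, 0, 0, 95, 0, 0, 0, 0, 0, 0, 95]'

```text
t: 4.1
position: [0.5289, 0.0541, 0.1426]
tcp_rot: [179.9, -0.0, 83.7]
force: [0.8, -0.2, 0.6]
gripper_width: 0.998
```

Call:
send_rows --steps '[0, 1, -1, 0, 0, 0, 60, 0, 0, 0, 0, 0, 0, 48, 0, 0, 0, 0, 0, 0, 44, 0, 0, 0, 0, 0, 0, 40, 0, 0, 0, 0, 0, 0, 38]'

```text
t: 4.6
position: [0.5283, 0.0552, 0.1407]
tcp_rot: [180.0, 0.0, 83.7]
force: [-0.8, 0.2, -0.4]
gripper_width: 0.635
```

Call:
send_rows --steps '[0, 0, 0, 0, 0, 0, 34, 0, 0, 0, 0, 0, 0, 30, 0, 0, 0, 0, 0, 0, 20, 0, 0, 0, 0, 0, 0, 10, 0, 0, 0, 0, 0, 0, 0]'

```text
t: 5.1
position: [0.5282, 0.0552, 0.1407]
tcp_rot: [-180.0, 0.0, 83.7]
force: [0.3, -0.3, 0.3]
gripper_width: 0.314
```

Call:
send_rows --steps '[0, 0, 0, 0, 0, 0, 0, 0, 0, 0, 0, 0, 0, 0, 0, 0, 0, 0, 0, 0, 0, 0, 0, 0, 0, 0, 0, 0, 0, 0, 0, 0, 0, 0, 0]'

```text
t: 5.6
position: [0.5281, 0.0552, 0.1406]
tcp_rot: [-180.0, 0.0, 83.7]
force: [-0.3, -0.9, -0.3]
gripper_width: 0.314
```

```bash
python3 - <<'E'
from h import *
s=robot.sense()
for k in("t","position","tcp_rot","force","ft_torque","gripper_width"): print(k,np.round(s[k],4))
E
```

```text
t 5.6
position [0.5281 0.0552 0.1406]
tcp_rot [-1.799807e+02  5.600000e-03  8.370410e+01]
force [-0.3308 -0.8971 -0.3343]
ft_torque [0.0062 0.096  0.2538]
gripper_width 0.3138
```

Width 29.9 mm means the button is flush. Starting to pull gently.

Call:
send_rows --steps '[0.05, 0.5, 0, 0, 0, 0, 0, 0.05, 0.5, 0, 0, 0, 0, 0, 0.05, 0.5, 0, 0, 0, 0, 0, 0.05, 0.5, 0, 0, 0, 0, 0, 0, 0, 0, 0, 0, 0, 0]'

```text
t: 6.1
position: [0.5282, 0.0555, 0.1407]
tcp_rot: [-180.0, 0.2, 83.7]
force: [-2.6, -7.9, 1.6]
gripper_width: 0.313
```

Call:
send_rows --steps '[0.05, 0.5, 0, 0, 0, 0, 0, 0.05, 0.5, 0, 0, 0, 0, 0, 0.05, 0.5, 0, 0, 0, 0, 0, 0, 0, 0, 0, 0, 0, 0, 0, 0, 0, 0, 0, 0, 0]'

```text
t: 6.6
position: [0.5283, 0.0567, 0.1407]
tcp_rot: [-180.0, 0.2, 83.7]
force: [-2.7, -9.5, 1.9]
gripper_width: 0.314
```

Call:
send_rows --steps '[0.05, 0.5, 0, 0, 0, 0, 0, 0.05, 0.5, 0, 0, 0, 0, 0, 0.05, 0.5, 0, 0, 0, 0, 0, 0, 0, 0, 0, 0, 0, 0, 0, 0, 0, 0, 0, 0, 0]'

```text
t: 7.1
position: [0.5285, 0.0583, 0.1407]
tcp_rot: [-180.0, 0.2, 83.7]
force: [-1.8, -8.7, 1.5]
gripper_width: 0.315
```

Call:
send_rows --steps '[0.05, 0.5, 0, 0, 0, 0, 0, 0.1, 0.7, 0, 0, 0, 0, 0, 0.1, 0.7, 0, 0, 0, 0, 0, 0.1, 0.7, 0, 0, 0, 0, 0, 0, 0, 0, 0, 0, 0, 0]'

```text
t: 7.6
position: [0.5286, 0.0597, 0.1407]
tcp_rot: [-179.9, 0.4, 83.7]
force: [-3.4, -12.7, 2.9]
gripper_width: 0.319
```

Call:
send_rows --steps '[0.1, 0.5, 0, 0, 0, 0, 0, 0.05, 0.5, 0, 0, 0, 0, 0, 0, 0, 0, 0, 0, 0, 0, 0, 0, 0, 0, 0, 0, 0, 0, 0, 0, 0, 0, 0, 0]'

```text
t: 8.1
position: [0.5287, 0.0602, 0.1407]
tcp_rot: [-179.9, 0.4, 83.7]
force: [-4.8, -14.9, 3.7]
gripper_width: 0.317
```

Call:
send_rows --steps '[0.1, 0.5, 0, 0, 0, 0, 0, 0.05, 0.4, 0, 0, 0, 0, 0, 0, 0, 0, 0, 0, 0, 0, 0, 0, 0, 0, 0, 0, 0, 0, 0, 0, 0, 0, 0, 0]'

```text
t: 8.6
position: [0.5287, 0.0603, 0.1407]
tcp_rot: [-179.9, 0.5, 83.7]
force: [-4.8, -16.9, 3.8]
gripper_width: 0.316
```

```bash
cat > slv.py <<'E'
from h import *
a=np.array([.107,.9943]);b=np.array([.9943,-.107])
def prof(im,d,m):
    P=np.array([pt(m,u,v,d[v,u]) for v in range(0,384) for u in range(150,380) if d[v,u]>0])
    s=(P[:,:2]-[.5285,.0552])@a; w=(P[:,:2]-[.5285,.0552])@b
    k=(abs(w)<.012)&(P[:,2]>.15)&(P[:,2]<.195)&(s>0.05)
    return s[k],P[k,2]
old=np.load("top.npz"); m=M("top")
im,d=robot.grab_frame("top"); np.savez("top_now.npz",im=im,d=d)
# image shift along sleeve of the plate/funnel region
def g(i): return cv2.cvtColor(i,cv2.COLOR_BGR2GRAY).astype(np.float32)[165:228,180:245]
sh,r=cv2.phaseCorrelate(g(old["im"]),g(im),cv2.createHanningWindow((65,63),cv2.CV_32F)); print("phase",sh,r)
# plate+funnel mask by height
def cen(d):
    P=[];
    for v in range(150,235):
        for u in range(170,250):
            if d[v,u]>0:
                p=pt(m,u,v,d[v,u])
                if .155<p[2]<.215 and .45<p[0]<.62: P.append(p)
    P=np.array(P); s=(P[:,:2]-[.5285,.0552])@a; k=s>.113; return P[k].mean(0),k.sum(),np.percentile(s[k],[1,3,97,99])
A,B=cen(old["d"]),cen(d); print(A,B,"shift along:",(B[0]-A[0])[:2]@a)
E
python3 slv.py
```

```text
phase (-2.8460054028322332, -0.21546286808738557) 0.8124643330358796
(array([0.54388905, 0.21000504, 0.173233  ]), np.int64(2085), array([0.11391754, 0.11558537, 0.19765765, 0.19937253])) (array([0.54423212, 0.21329315, 0.17284585]), np.int64(2178), array([0.11530308, 0.1171625 , 0.20270338, 0.20462692])) shift along: 0.0033060800723182797
```

Call:
send_rows --steps '[0.05, 0.4, 0, 0, 0, 0, 0, 0, 0, 0, 0, 0, 0, 0, 0, 0, 0, 0, 0, 0, 0, 0, 0, 0, 0, 0, 0, 0, 0, 0, 0, 0, 0, 0, 0]'

```text
t: 9.15
position: [0.5287, 0.0604, 0.1407]
tcp_rot: [-179.9, 0.6, 83.7]
force: [-6.0, -18.2, 4.0]
gripper_width: 0.316
```

```bash
python3 - <<'E'
from h import *
s=robot.sense()
for k in("t","position","tcp_rot","force","ft_torque","gripper_width"): print(k,np.round(s[k],4))
im,d=robot.grab_frame("wrist"); im2,_=robot.grab_frame("side")
a=cv2.resize(im[60:384,130:390],None,fx=1.8,fy=1.8); b=cv2.resize(im2[110:250,170:340],(int(170*3.0),583//1)[:1]+(420,))
out=np.zeros((600,800,3),np.uint8); a=cv2.resize(a,(400,500)); b=cv2.resize(b,(400,330)); out[:500,:400]=a; out[:330,400:]=b
cv2.imwrite("pics/mid.png",out)
E
```

```text
t 9.15
position [0.5287 0.0604 0.1407]
tcp_rot [-179.9156    0.5615   83.6952]
force [ -5.9972 -18.2418   3.9549]
ft_torque [-2.3966  0.6682  0.3002]
gripper_width 0.3157
```

View pics/mid.png

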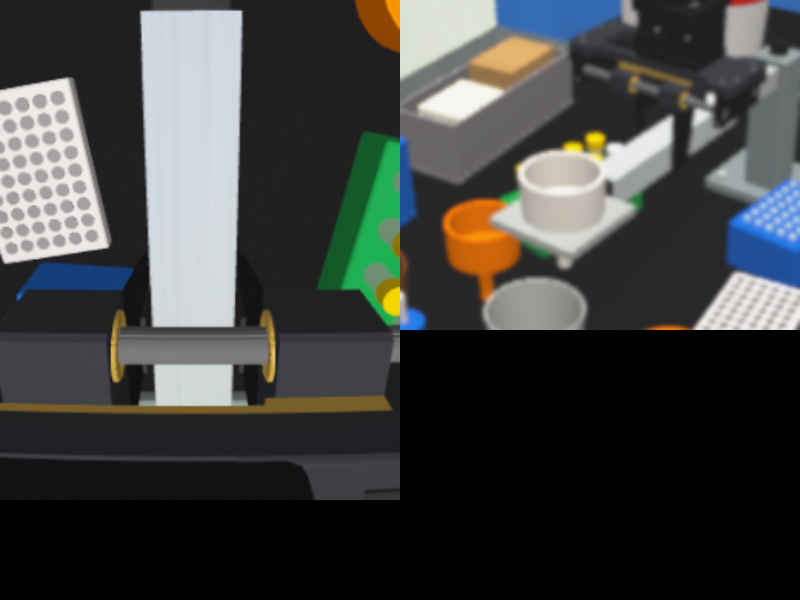

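Call:
send_rows --steps '[0.0, 0.3, 0, 0, 0, 0, 0, 0, 0.3, 0, 0, 0, 0, 0, 0, 0, 0, 0, 0, 0, 0, 0, 0, 0, 0, 0, 0, 0, 0, 0, 0, 0, 0, 0, 0]'

```text
t: 9.75
position: [0.5289, 0.0628, 0.1407]
tcp_rot: [-179.9, 0.4, 83.7]
force: [-3.3, -12.0, 2.8]
gripper_width: 0.316
```

It gave way: +2.4 mm and the force fell. Continuing slowly.

Call:
send_rows --steps '[0.1, 0.8, 0, 0, 0, 0, 0, 0.1, 0.8, 0, 0, 0, 0, 0, 0.1, 0.8, 0, 0, 0, 0, 0, 0.1, 0.8, 0, 0, 0, 0, 0, 0, 0, 0, 0, 0, 0, 0]'

```text
t: 10.25
position: [0.5294, 0.0667, 0.1407]
tcp_rot: [-179.9, 0.3, 83.7]
force: [-4.2, -8.7, 2.1]
gripper_width: 0.311
```

```bash
python3 slv.py; python3 -c "
from h import *
s=robot.sense();print(s['t'],s['position'],s['force'],s['gripper_width'])"
```

```text
phase (-5.873319866670592, -0.6678924908247552) 0.5677512097689841
(array([0.54388905, 0.21000504, 0.173233  ]), np.int64(2085), array([0.11391754, 0.11558537, 0.19765765, 0.19937253])) (array([0.54490613, 0.218505  , 0.17301304]), np.int64(2224), array([0.11600279, 0.12155366, 0.20893119, 0.21082486])) shift along: 0.008560337522420415
10.3 [0.52937102 0.06675324 0.14066629] [-2.82513792 -8.89341916  2.46425236] 0.312451105628563
```

Call:
send_rows --steps '[0.2, 1.5, 0, 0, 0, 0, 0, 0.2, 1.5, 0, 0, 0, 0, 0, 0.1, 1.5, 0, 0, 0, 0, 0, 0.2, 1.5, 0, 0, 0, 0, 0, 0.1, 1.5, 0, 0, 0, 0, 0]'

```text
t: 10.8
position: [0.5301, 0.0738, 0.1407]
tcp_rot: [-179.9, 0.3, 83.7]
force: [-1.8, -10.8, 2.9]
gripper_width: 0.315
```

Call:
send_rows --steps '[0.2, 1.5, 0, 0, 0, 0, 0, 0.2, 1.5, 0, 0, 0, 0, 0, 0.1, 1.5, 0, 0, 0, 0, 0, 0.2, 1.5, 0, 0, 0, 0, 0, 0.1, 1.5, 0, 0, 0, 0, 0]'

```text
t: 11.3
position: [0.5309, 0.0813, 0.1407]
tcp_rot: [-179.9, 0.3, 83.7]
force: [-3.9, -9.9, 3.0]
gripper_width: 0.311
```

```bash
python3 slv.py; python3 -c "
from h import *
s=robot.sense();print(s['t'],s['position'],s['force'],s['gripper_width'])"
```

```text
phase (-13.354210077362588, -1.6321054683456282) 0.42826379525164765
(array([0.54388905, 0.21000504, 0.173233  ]), np.int64(2085), array([0.11391754, 0.11558537, 0.19765765, 0.19937253])) (array([0.54604071, 0.22990695, 0.17322001]), np.int64(2353), array([0.11600473, 0.12156046, 0.22313251, 0.22564247])) shift along: 0.020018704335190093
11.35 [0.53093422 0.08181441 0.14064855] [-3.30987714 -7.64048097  2.37137949] 0.31350086939007016
```

Call:
send_rows --steps '[0.2, 1.5, 0, 0, 0, 0, 0, 0.2, 1.5, 0, 0, 0, 0, 0, 0.1, 1.5, 0, 0, 0, 0, 0, 0.2, 1.5, 0, 0, 0, 0, 0, 0.1, 1.5, 0, 0, 0, 0, 0]'

```text
t: 11.85
position: [0.5317, 0.0888, 0.1407]
tcp_rot: [-179.9, 0.3, 83.7]
force: [-4.0, -10.5, 3.5]
gripper_width: 0.315
```

Call:
send_rows --steps '[0.2, 1.5, 0, 0, 0, 0, 0, 0.2, 1.5, 0, 0, 0, 0, 0, 0.1, 1.5, 0, 0, 0, 0, 0, 0.1, 1.5, 0, 0, 0, 0, 0, 0.1, 1, 0, 0, 0, 0, 0]'

```text
t: 12.35
position: [0.5324, 0.0959, 0.1407]
tcp_rot: [-179.9, 0.3, 83.7]
force: [-3.4, -9.5, 2.7]
gripper_width: 0.316
```

```bash
python3 slv.py; python3 -c "
from h import *
s=robot.sense();print(s['t'],s['position'],s['force'],s['gripper_width'])"
```

```text
phase (-21.389292474788583, -3.398492893884786) 0.23243240929312176
(array([0.54388905, 0.21000504, 0.173233  ]), np.int64(2085), array([0.11391754, 0.11558537, 0.19765765, 0.19937253])) (array([0.54806429, 0.23769577, 0.17334125]), np.int64(2335), array([0.11595857, 0.12146372, 0.22838476, 0.23697905])) shift along: 0.027979641595074593
12.4 [0.53246103 0.09613574 0.14068384] [-2.65472859 -7.9892306   3.480653  ] 0.3112387225971915
```

Call:
send_rows --steps '[0.1, 0.8, 0, 0, 0, 0, 0, 0.1, 0.8, 0, 0, 0, 0, 0, 0.1, 0.8, 0, 0, 0, 0, 0, 0.1, 0.8, 0, 0, 0, 0, 0, 0, 0.8, 0, 0, 0, 0, 0]'

```text
t: 12.9
position: [0.5329, 0.1005, 0.1407]
tcp_rot: [-179.9, 0.2, 83.7]
force: [-2.9, -7.5, 2.4]
gripper_width: 0.314
```

Call:
send_rows --steps '[0.1, 0.5, 0, 0, 0, 0, 0, 0.05, 0.5, 0, 0, 0, 0, 0, 0.05, 0.5, 0, 0, 0, 0, 0, 0.05, 0.4, 0, 0, 0, 0, 0, 0, 0, 0, 0, 0, 0, 0]'

```text
t: 13.4
position: [0.5333, 0.1038, 0.1406]
tcp_rot: [-179.9, 0.1, 83.7]
force: [-3.2, -3.8, 3.9]
gripper_width: 0.315
```

Call:
send_rows --steps '[0.05, 0.3, 0, 0, 0, 0, 0, 0.0, 0.3, 0, 0, 0, 0, 0, 0, 0, 0, 0, 0, 0, 0, 0, 0, 0, 0, 0, 0, 0, 0, 0, 0, 0, 0, 0, 0]'

```text
t: 13.9
position: [0.5333, 0.1042, 0.1407]
tcp_rot: [-180.0, 0.1, 83.7]
force: [-4.0, -5.8, 3.7]
gripper_width: 0.312
```

```bash
python3 slv.py; python3 - <<'E'
from h import *
s=robot.sense();print(s['t'],s['position'],s['force'],s['gripper_width'])
im,d=robot.grab_frame("side")
for q in ("button","sleeve_holes","beaker","funnel"):
  for c in ("side",): print(q,robot.landmark_of(q,c)[:2])
im,d=robot.grab_frame("side")
cv2.imwrite("pics/side2.png",cv2.resize(im[110:250,170:340],(728,600),interpolation=cv2.INTER_CUBIC))
E
```

```text
phase (-23.25554898028333, -3.778262376756693) 0.1354562503596147
(array([0.54388905, 0.21000504, 0.173233  ]), np.int64(2085), array([0.11391754, 0.11558537, 0.19765765, 0.19937253])) (array([0.5485383 , 0.2417333 , 0.17274983]), np.int64(2137), array([0.12342334, 0.12843835, 0.23111587, 0.23513465])) shift along: 0.032044882491342526
13.95 [0.53328649 0.10414337 0.14064157] [-3.67957474 -5.02038355  4.22180441] 0.3178323779093405
button []
sleeve_holes [{'xy': [262.8, 175.6], 'p': 0.65}]
beaker [{'xy': [214.9, 328.8], 'p': 0.86}, {'xy': [157.0, 254.6], 'p': 0.73}]
funnel [{'xy': [286.6, 275.5], 'p': 0.91}, {'xy': [209.2, 219.5], 'p': 0.72}]
```

View pics/side2.png

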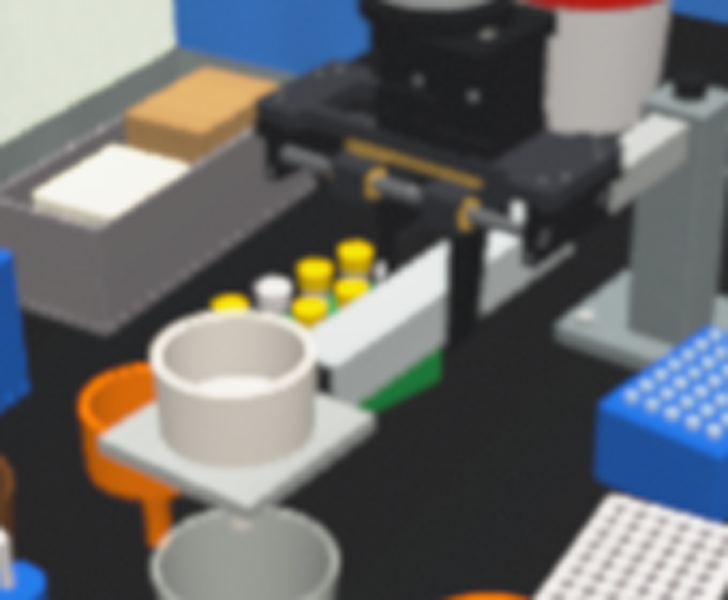

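Call:
send_rows --steps '[0.05, 0.3, 0, 0, 0, 0, 0, 0.05, 0.3, 0, 0, 0, 0, 0, 0, 0, 0, 0, 0, 0, 0, 0, 0, 0, 0, 0, 0, 0, 0, 0, 0, 0, 0, 0, 0]'

```text
t: 14.75
position: [0.5333, 0.1047, 0.1407]
tcp_rot: [-179.9, 0.1, 83.7]
force: [-4.6, -4.4, 3.7]
gripper_width: 0.315
```

Call:
send_rows --steps '[0.05, 0.3, 0, 0, 0, 0, 0, 0.05, 0.3, 0, 0, 0, 0, 0, 0, 0, 0, 0, 0, 0, 0, 0, 0, 0, 0, 0, 0, 0, 0, 0, 0, 0, 0, 0, 0]'

```text
t: 15.25
position: [0.5334, 0.1053, 0.1406]
tcp_rot: [-179.9, 0.1, 83.7]
force: [-3.7, -5.1, 3.0]
gripper_width: 0.315
```

Call:
send_rows --steps '[0.05, 0.3, 0, 0, 0, 0, 0, 0.05, 0.3, 0, 0, 0, 0, 0, 0, 0, 0, 0, 0, 0, 0, 0, 0, 0, 0, 0, 0, 0, 0, 0, 0, 0, 0, 0, 0]'

```text
t: 15.75
position: [0.5335, 0.1059, 0.1407]
tcp_rot: [-179.9, 0.1, 83.7]
force: [-4.2, -6.0, 4.6]
gripper_width: 0.315
```

```bash
cat > edge.py <<'E'
from h import *
from scipy.ndimage import map_coordinates
a=np.array([.107,.9943]);b=np.array([.9943,-.107]); m=M("top")
def prof(im):
    g=cv2.cvtColor(im,cv2.COLOR_BGR2GRAY).astype(float); S=np.arange(-.13,0.02,.0005); out=[]
    for s in S:
        q=[proj(m,[*(np.array([.5285,.0552])+a*s+b*w),.175]) for w in (-.0135,.0135)]
        out.append(np.mean([map_coordinates(g,[[p[1]],[p[0]]],order=1)[0] for p in q]))
    return S,np.array(out)
im,d=robot.grab_frame("top"); np.savez("top_now.npz",im=im,d=d)
S,o=prof(np.load("top.npz")["im"]); S,n=prof(im)
best=[]
for k in range(80,125):
    x=o[10:60]; y=n[10+k:60+k] if 60+k<=len(n) else None
    if y is not None: best.append((np.corrcoef(x,y)[0,1],k*.5))
best.sort(); print(best[-4:])
for z in(o,n): print([int(v) for v in z[::8]])
print(robot.landmark_of("button","top"),robot.landmark_of("sleeve_holes","top"))
cv2.imwrite("pics/top3.png",cv2.resize(im[140:250,180:370],(760,440),interpolation=cv2.INTER_CUBIC))
E
python3 edge.py
```

```text
[(np.float64(-0.1497097916252541), 43.5), (np.float64(-0.1461467161183477), 42.0), (np.float64(-0.12082130256309197), 43.0), (np.float64(-0.11539628910831981), 42.5)]
[118, 115, 116, 122, 177, 209, 209, 209, 211, 209, 209, 210, 213, 208, 209, 211, 213, 209, 210, 213, 209, 209, 211, 213, 209, 209, 212, 211, 209, 210, 213, 210, 212, 217, 216, 210, 210, 212]
[118, 115, 117, 114, 118, 116, 114, 114, 116, 117, 116, 119, 115, 116, 112, 117, 112, 117, 110, 96, 79, 68, 67, 76, 103, 147, 163, 162, 157, 150, 135, 117, 106, 103, 105, 105, 108, 108]
[] []
```

View pics/top3.png

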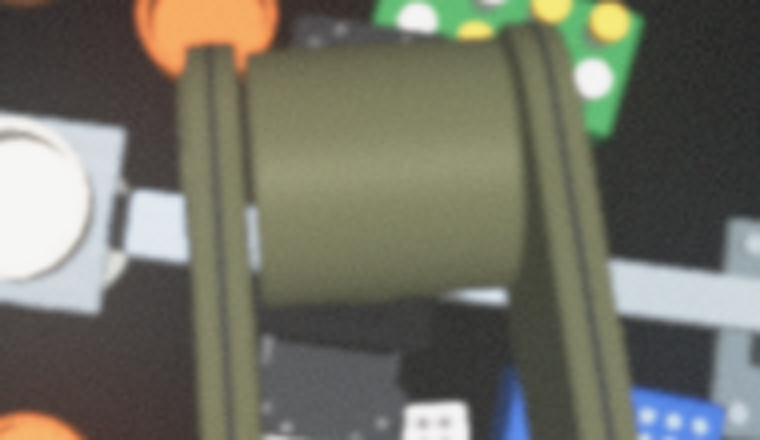

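```bash
cat > edge2.py <<'E'
from h import *
from scipy.ndimage import map_coordinates
import sys
a=np.array([.107,.9943]);b=np.array([.9943,-.107]); m=M("top")
def prof(im):
    g=cv2.cvtColor(im,cv2.COLOR_BGR2GRAY).astype(float); S=np.arange(.07,.20,.00025); out=0
    for w in np.linspace(-.012,.012,7):
        q=np.array([proj(m,[*(np.array([.5285,.0552])+a*s+b*w),.172]) for s in S]); out=out+map_coordinates(g,[q[:,1],q[:,0]],order=1)
    return S,out/7
if len(sys.argv)>1:
    im,d=robot.grab_frame("top"); np.savez("top_now.npz",im=im,d=d)
S,o=prof(np.load("top.npz")["im"]); S,n=prof(np.load("top_now.npz")["im"])
r=[]
for k in range(150,230):
    for A,B in((110,240),):
        x=o[A:B]; y=n[A+k:B+k]; r.append((np.corrcoef(x,y)[0,1],k*.25))
r.sort(); print(r[-5:])
print(S[np.argmin(np.where((S>.09)&(S<.125),o,999))],S[np.argmin(np.where((S>.14)&(S<.175),n,999))])
E
python3 edge2.py
```

```text
[(np.float64(0.9568358299892882), 51.75), (np.float64(0.9608828541361776), 50.75), (np.float64(0.9638253734240454), 51.5), (np.float64(0.9659015317587333), 51.0), (np.float64(0.9668712432796679), 51.25)]
0.10600000000000004 0.15675000000000008
```

The top image gives a sleeve travel of about 51 mm, and the force dropped near 49 mm, which fits a pop. I'll relax the lead, open and look.

Call:
send_rows --steps '[-0.1, -0.5, 0, 0, 0, 0, 0, -0.05, -0.5, 0, 0, 0, 0, 0, 0, 0, 0, 0, 0, 0, 0, 0, 0, 0, 0, 0, 0, 40, 0, 0, 0, 0, 0, 0, 60]'

```text
t: 16.4
position: [0.5344, 0.1062, 0.1405]
tcp_rot: [179.9, -0.1, 83.7]
force: [-0.1, -0.4, -0.5]
gripper_width: 0.426
```

Call:
send_rows --steps '[0, 0, 0, 0, 0, 0, 80, 0, 0, 0, 0, 0, 0, 95, 0, 0, 0, 0, 0, 0, 95, 0, 0, 0, 0, 0, 0, 95, 0, 0, 10, 0, 0, 0, 95]'

```text
t: 16.9
position: [0.5327, 0.1056, 0.1493]
tcp_rot: [-179.8, 0.0, 83.7]
force: [0.2, -0.4, 0.5]
gripper_width: 0.847
```

Call:
send_rows --steps '[0, -5, 25, 0, 0, 0, 95, 0, -20, 35, 0, 0, 0, 95, 0, -25, 40, 0, 0, 0, 95, 0, -10, 30, 0, 0, 0, 95, 0, 0, 0, 0, 0, 0, 95]'

```text
t: 17.4
position: [0.5365, 0.0444, 0.288]
tcp_rot: [179.3, -0.1, 83.6]
force: [0.2, 0.6, 1.1]
gripper_width: 1.0
```

Call:
send_rows --steps '[0, 0, 0, 0, 0, 0, 95, 0, 0, 0, 0, 0, 0, 95, 0, 0, 0, 0, 0, 0, 95, 0, 0, 0, 0, 0, 0, 95, 0, 0, 0, 0, 0, 0, 95]'

```text
t: 17.9
position: [0.5334, 0.046, 0.2796]
tcp_rot: [-179.9, 0.0, 83.7]
force: [-0.1, -0.8, 0.4]
gripper_width: 0.997
```

```bash
python3 edge2.py x; python3 - <<'E'
from h import *
a=np.array([.107,.9943]);b=np.array([.9943,-.107])
m=M("wrist"); im,d=robot.grab_frame("wrist"); s=robot.sense(); print(s['t'],s['position'],s['force'])
for q in("button","sleeve_holes","button_seat","funnel","beaker"):
    for r in robot.landmark_of(q,"wrist")[:2]: print(q,r)
P=np.array([pt(m,u,v,d[v,u]) for v in range(0,340) for u in range(200,340) if d[v,u]>0]); Q=P[:,:2]-[.5285,.0552]
s_=Q@a; w=Q@b
k=(abs(P[:,2]-.175)<.0013)&(abs(w)<.02); print(np.percentile(s_[k],[1,99]),np.percentile(w[k],[1,50,99]))
k=(w>.0165)&(w<.024)&(P[:,2]>.145)&(P[:,2]<.172)&(abs(s_)<.1); print("btn",k.sum(),np.median(s_[k]) if k.any() else 0,np.sort(w[k])[-6:])
print(proj(m,[*(np.array([.5285,.0552])+b*.02),.16]))
cv2.imwrite("pics/w3.png",cv2.resize(im[0:340,180:360],(424,800)[:1]+(600,),interpolation=cv2.INTER_CUBIC))
E
```

```text
[(np.float64(0.9570353515197935), 51.75), (np.float64(0.9602547721856973), 50.75), (np.float64(0.9637709733533031), 51.5), (np.float64(0.9654351323071949), 51.0), (np.float64(0.966595551304175), 51.25)]
0.10600000000000004 0.15675000000000008
18.0 [0.53364617 0.04587893 0.28013452] [0.138791   0.16101675 0.40923395]
button {'xy': [336.5, 175.2], 'p': 0.74}
button {'xy': [254.4, 16.1], 'p': 0.59}
sleeve_holes {'xy': [263.2, 129.0], 'p': 0.64}
button_seat {'xy': [261.9, 180.6], 'p': 0.95}
funnel {'xy': [344.7, 62.7], 'p': 0.86}
funnel {'xy': [145.0, 18.4], 'p': 0.55}
beaker {'xy': [252.0, 16.1], 'p': 0.86}
[-0.06103101  0.15750007] [-1.47141978e-02 -1.43153603e-05  1.49238212e-02]
btn 29 0.0018446409623069369 [0.01891264 0.01892619 0.01895289 0.02003573 0.02004562 0.02004585]
[267.87525216 178.51513503]
```

View pics/w3.png

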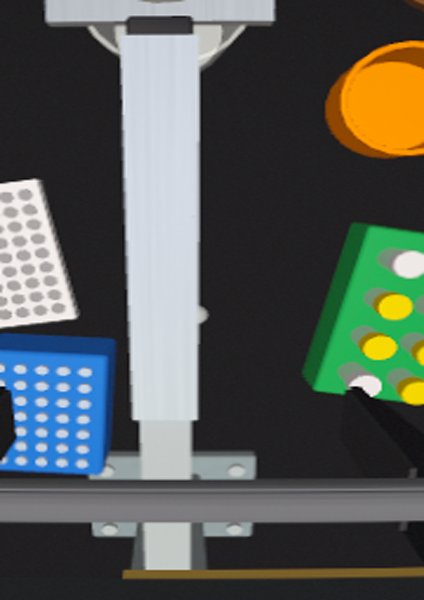

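```bash
python3 - <<'E'
from h import *
im,d=robot.grab_frame("side"); m=M("side")
for q in("beaker","funnel"):
    for r in robot.landmark_of(q,"side")[:4]: print(q,round(r["p"],2),np.round(r["xy"]),np.round(atz(m,*r["xy"],0 if q=="beaker" else .164),3))
cv2.imwrite("pics/side3.png",cv2.resize(im[110:310,140:360],(660,600),interpolation=cv2.INTER_CUBIC))
E
```

```text
beaker 0.93 [215. 330.] [0.48  0.406 0.   ]
beaker 0.85 [156. 253.] [0.729 0.291 0.   ]
beaker 0.75 [229. 274.] [0.546 0.263 0.   ]
funnel 0.93 [223. 211.] [0.548 0.268 0.164]
funnel 0.89 [205. 220.] [0.562 0.309 0.164]
funnel 0.77 [284. 275.] [0.359 0.369 0.164]
```

View pics/side3.png

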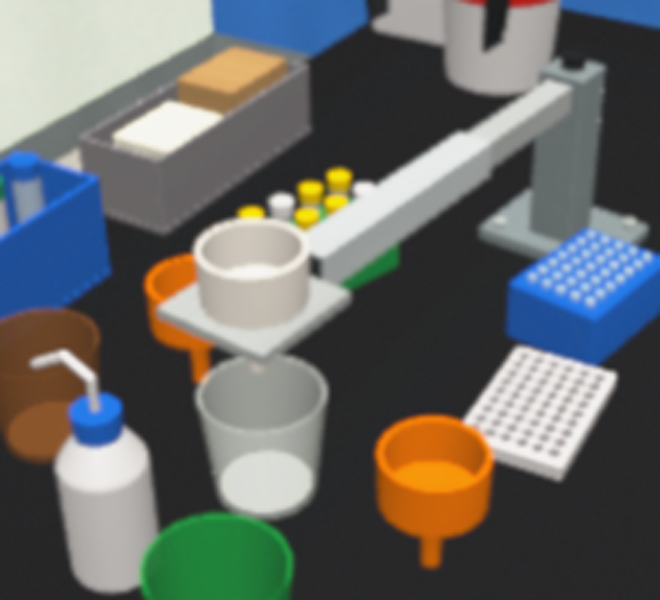

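The funnel is upright over the clear beaker (funnel at (252,275), beaker at (262,430)), nothing has shifted, and the hand is clear.

```bash
python3 -c "
from workcell import robot
print(robot.finish_job())"
```

```text
the job is handed in; nothing more can be done
None
```

I lengthened the arm by one hole, let go and handed the job in at about 18 s of the 42 s allowed. No verdict was reported.

**What I did:** I gripped across the sleeve at the button, which pressed it flush (finger opening 29.9 mm). I then pulled gently until the button slipped under the sleeve, slid outward at 15 mm/s or less, slower near the end, and stopped just past where the pull eased off. Then I opened the gripper and lifted clear.

**Last checks that passed:**
- **Button:** the wrist depth shows it popped out, with its tip about 20 mm from the bar's axis.
- **Funnel:** it stands upright in the plate at about (0.548, 0.268). The beaker is at about (0.546, 0.263), so they are roughly 5 mm apart.
- **Other things:** in the side view nothing else looked moved. The robot touches nothing.

**What did not agree or was less sure:**
- **Sleeve travel:** hand travel and the top camera gave about 51 mm. The wrist view gave 51 mm at one end and 52 mm at the other, which is the upper limit. The popped button leaves only about 1 mm of play.
- **Pull force:** the total pull before the button gave was higher than the 10 to 16 N stated. It last read about 19 N, and I added another 0.6 mm of pull before it slipped. Less the 6 N drag, that is roughly 13 to 16 N on the button, below the 22 N limit, but this is an estimate.
- **No hard stop felt:** I judged the pop by the drop in force near 49 mm and by the pictures, not by the sleeve stopping dead.

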